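Slide the meter panel out over the end of the bench riser

TASK

Two aluminium amplifier front panels lie flat side by side on the low bench riser. With the fingertips, push the one with the big round meter hole along the riser until about 4 cm of it sticks out past the riser's open end (on the robot's left, away from the transformer), so that its edge can be taken from below; leave it there lying flat, straight along the riser. Do not lift it, and leave the blank panel and everything else standing where it is.

Things in the scene. Friction and masses are not known exactly. Their poses are not given: they have to be found in the camera images.
- riser: fixed bench riser (low monitor shelf): grey laminate board 260 x 560 x 18 mm on two dark steel legs, its top face 85 mm above the bench, no rim or lip anywhere. Origin on the bench under the centre of the board; x axis across the board (130 mm to each long side, +x away from the robot), y axis along it (+y towards the open end on the robot's left), z up. Its position and yaw vary
- riser_open_end (a point): middle of the riser's open end: the point of the top face at the middle of its +y short edge (280 mm along the riser's y from its centre, 85 mm up); axes as the riser
- meter_panel: the panel to push: loose plain aluminium plate 88 x 200 x 4 mm (x, y, z), about 0.16 kg, flat on the riser in its near or far lane (centred 62 mm either side of the middle line), up to 0.06 rad askew. Told by its round 56 mm meter hole, centred 45 mm from the middle towards the open end, and two 12 mm holes in the other half. Origin: centre of its underside; y along it towards the open end, z up
- panel_front_edge (a point): middle of the panel's front edge at mid thickness: the 88 mm edge that is to come out past the open end (100 mm along the panel's +y from its centre, 2 mm above its underside); axes as the panel. At the start it is 40 to 120 mm short of the open end
- panel_rear_edge (a point): middle of the panel's rear edge at mid thickness (100 mm along the panel's -y), 4 mm high: fingertips just above the board can push it. The board is bare for 130 mm or more behind it. The panel slides with dry friction (1 to 2 N) and stops when the push stops; axes as the panel
- blank_panel: the other panel, to be left alone: same outline 88 x 200 x 4 mm and material, with the corner slots but no big hole, in the other lane, about 36 mm beside the meter panel. Origin at the centre of its underside, axes as the meter panel
- transformer: small output transformer, dark core with pale winding, 88 x 56 x 58 mm, standing on the riser by its closed end. Origin at the centre of its underside
- capacitor: black capacitor can 35 mm across, 50 mm high, standing on the riser by its closed end. Origin at the centre of its underside
- control_knob: aluminium control knob 32 mm across, 18 mm high, standing on the blank panel. Origin at the centre of its underside
- multimeter: hand multimeter 175 x 84 x about 40 mm lying on the bench to the left of the riser. Origin at the centre of its underside
- cleaner_bottle: white bottle 54 mm across, 135 mm high, on the bench to the right of the riser. Origin at the centre of its underside
- screw_jar: clear jar with dark lid 60 mm across, 62 mm high, on the bench to the right. Origin at the centre of its underside
- valve: glass electron tube (valve) on a black base, 33 mm across, 77 mm high, standing on the bench to the right. Origin at the centre of its underside
- screwdriver: black-handled screwdriver 190 mm long lying on the bench in front, to the left. Origin at its middle, on the underside
Not all that is in view belongs to the job. Leave any blue look-alike of the meter_panel alone.

How it is judged:
On the way:
1. the panel's front edge passes the riser's open end while the fingers push it (y of panel_front_edge in the frame of riser_open_end above 0.002 m and contact force between the fingers and meter_panel above 0.1 N and angle between meter_panel's own z axis and vertical below 0.06 rad).
At the end, for the whole second after the job is handed in: The middle of the panel's front edge is 27 to 55 mm past the open end; the panel lies flat on the board (tilt under 0.06 rad), at rest, within 0.12 rad of the riser's line, not over its long sides; the blank panel moved under 15 mm, other things under 20 mm (y of panel_front_edge in the frame of riser_open_end between 0.027 and 0.055 m and angle between meter_panel's own z axis and vertical below 0.06 rad and angle between the y axis of meter_panel and the y axis of riser, either way round below 0.12 rad and x of meter_panel in the frame of riser between -0.09 and 0.09 m and z of meter_panel in the frame of riser between 0.08 and 0.089 m and linear speed of meter_panel below 0.01 m/s and distance of blank_panel from where it was at the start of the episode below 0.015 m and distance of each of transformer, capacitor, control_knob, multimeter, cleaner_bottle, screw_jar, valve, screwdriver from where it was at the start of the episode below 0.02 m); the robot touches nothing.
It fails at once if the panel is lifted off the riser or falls (z of meter_panel in the frame of riser above 0.093 m or z of meter_panel in the frame of riser below 0.07 m or angle between meter_panel's own z axis and vertical above 0.15 rad).
It fails at once if the blank panel is shifted (distance of blank_panel from where it was at the start of the episode above 0.015 m).
It fails at once if a thing standing by is knocked or moved (distance of any of transformer, capacitor, control_knob, multimeter, cleaner_bottle, screw_jar, valve, screwdriver from where it was at the start of the episode above 0.02 m or angle between any of transformer, capacitor, control_knob, multimeter, cleaner_bottle, screw_jar, valve's own z axis and vertical above 0.5 rad).
It also fails if it takes over 42 s, if anything falls off the work surface, if the arm or the gripper's body presses on something with over 40 N, if the wrist force passes 120 N, or if a joint passes its speed limit or range.

ROBOT

A 6-joint arm with a two-finger parallel gripper is mounted at the origin on the work surface. World frame = base frame: x ahead of the robot, y to its left, z up, the work surface at z = 0. Lengths are in m, angles in rad, forces in N, time in s.
With the tool pointing down it reaches from about 0.3 to 0.775 m from the base axis. Payload 14.6 kg.
Tool frame: the origin (TCP) lies at the very end of the fingers, on their centre line; the grasp point (between the pads) lies 19 mm behind it (ctrl.grip_depth is the distance from the TCP to the grasp point, in m); z points along the fingers, y is the direction in which the jaws open and shut (so a half turn about z gives the same grasp; the last joint's range is limited). The gripper opens to 94 mm and grips with 3 to 60 N. Pads are 16 mm wide; open, the fingers measure 119 mm over their backs; the gripper's body (75 mm by 177 mm) begins 78 mm behind the grasp point.
Start: joints at [-1.226, 0.3, 1.521, -0, 1.321, -0.067], TCP at [0.22, -0.504, 0.205] pointing down, gripper open.
Joint ranges: [-3.03, 3.03], [-0.79, 2.21], [0.23, 2.52], [-1.04, 4.18], [0, 3.07], [-2.55, 2.55]. Speed limits (rad/s): [2.22, 2.22, 2.57, 3.14, 3.14, 3.14].

INTERFACE

Orientations are given as a 3x3 rotation matrix whose columns are the frame's x, y, z axes.
In Python, from workcell import sensors, optics, ctrl gives the robot as it stands.
- The arm moves only by the shell command python3 -m creep 'ROWS' [FORCE]. ROWS is JSON, a list that holds one entry, the list of rows, each a list of 7 numbers: the shift along the tool's x, y, z in m, then the turn, a rotation vector about the tool's x, y, z in degrees, then the gripper's target within -1 to 1 (shut at 1, half-way at 0, fully open at -1). In form: [[[dx, dy, dz, ax, ay, az, claw], ...]]. A call has 1 to 20 rows; each row shifts and turns the commanded pose from where the row before left it, along the tool's axes as they then stand; what a row does not reach is not made up. A row lasts 1/10 s, in which the tool goes at most 50 mm and 8.59 degrees, less where a joint would pass 70% of its speed; a pose out of reach is approached as far as the arm can. A call is refused whole if a number of a shift passes 0.05 or a number of a turn 8.59, either way. A call with a gripper value outside its range is refused whole. The fingers move at their own pace and stop on an object; FORCE is the grip in N (left out, the last holds). Time passes only in rows, so rows that do not move let the fingers close. It gives the time, the measured TCP pose, the force and the opening at its end, in the units of the state.
- sensors.sense(): the state, without advancing time (a new reading comes with each control period).
- optics.grab_frame(name): name is "side" or "top" or "wrist"; returns (picture, depth): 420x560x3 uint8, red, green, blue; 420x560 float32, m along the optical axis (not along the pixel's ray), 0 where there is no reading.
- optics.camera_model(name): a dict with "camera_matrix" (3x3 intrinsics, pixels), "world_from_camera" (4x4, takes a point from camera to world coordinates); the wrist camera has in their place "hand_eye" (4x4, takes a point from camera to tool coordinates, whose origin is the TCP and whose axes are the flange's). Camera axes: x right, y down, z forward; pixel columns grow to the right and rows downward; lengths in m; the calibration is good to about 2 mm. A picture is of the moment at which its call begins: read the wrist's pose just before it. camera_model takes no time and is no camera call.
- ctrl.hand_in(): hands the job in, once; it reports no verdict.
The state is a dict: "time_s": time; "qpos": joint angles; "qd": joint speeds; "joint_efforts": joint torques, N m; "eef_pos": TCP position; "eef_rot": TCP orientation; "force": force on the tool from outside, world axes, zero at the start; "wrist_torque": the same for the moment, N m; "opening": finger opening in m.
Only numpy, scipy, OpenCV 4.12 (cv2) and the standard library are available. Lean on these libraries where they do the work, as an engineer would, in place of code of your own. Each camera call takes 0.05 s, during which the arm holds its last target.

## Working session

There is one attempt and no reset: what is moved stays moved. The work goes in short steps, Python scripts to look and compute and a shell command to move; the robot and the scene stay as the last step left them, time stands still between calls to the robot, and variables do not carry over. Pictures are saved under pics/ and viewed, and the job is handed in when it is done.

```bash
mkdir -p pics; ls; python3 - <<'E'
from workcell import sensors, optics, ctrl
import cv2,numpy as np
s=sensors.sense();print(s)
for n in ("top","side"):
    p,d=optics.grab_frame(n);cv2.imwrite(f"pics/{n}0.png",p[:,:,::-1]);np.savez(f"pics/{n}0.npz",p=p,d=d)
    print(optics.camera_model(n))
E
```

```text
pics
{'time_s': 0.0, 'qpos': array([-1.22562294e+00,  3.00454482e-01,  1.52157828e+00, -6.61540879e-06,
        1.32070390e+00, -6.66295067e-02]), 'qd': array([-0.00077303,  0.00066574,  0.0001502 , -0.00317716,  0.00171765,
        0.00105354]), 'joint_efforts': array([-2.74365530e-04, -5.31813276e+01, -3.52740777e+01,  7.08101084e-02,
        2.43779970e-02, -1.03268655e-04]), 'eef_pos': array([ 0.22003588, -0.5037808 ,  0.20489663]), 'eef_rot': array([[ 9.16400039e-01,  4.00263430e-01, -3.93118038e-04],
       [ 4.00263617e-01, -9.16399412e-01,  1.07436236e-03],
       [ 6.97748227e-05, -1.14189655e-03, -9.99999346e-01]]), 'force': array([-0.49794474,  0.08865341, -1.15725361]), 'wrist_torque': array([-0.04093563, -0.00305597,  0.01528157]), 'opening': 0.09378332977854392}
{'camera_matrix': array([[474.74773243,   0.        , 282.38632621],
       [  0.        , 474.74773243, 210.58655598],
       [  0.        ,   0.        ,   1.        ]]), 'world_from_camera': array([[-0.00308631, -0.99526708,  0.09712834,  0.31834324],
       [-0.99999079,  0.00336142,  0.0026689 , -0.01689299],
       [-0.00298275, -0.09711921, -0.99526829,  1.42900585],
       [ 0.        ,  0.        ,  0.        ,  1.        ]])}
{'camera_matrix': array([[422.46810049,   0.        , 282.75014851],
       [  0.        , 422.46810049, 217.34716143],
       [  0.        ,   0.        ,   1.        ]]), 'world_from_camera': array([[ 0.93357755, -0.19440853,  0.30106192,  0.05925335],
       [-0.35837201, -0.50276331,  0.7866375 , -1.06960095],
       [-0.00156615, -0.84227928, -0.53903911,  0.80227044],
       [ 0.        ,  0.        ,  0.        ,  1.        ]])}
```

View pics/top0.png

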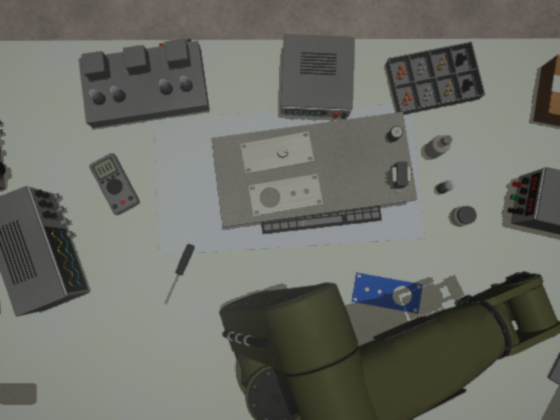

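View pics/side0.png

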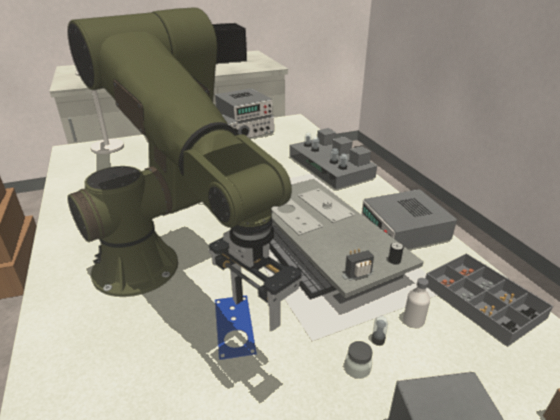

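The top view shows the riser with corners near (213,138), (405,113), (415,203) and (222,227). Candidates for the meter panel:
- The near-lane aluminium plate at (286,195), with a large hole at (270,197) and two small holes.
- The far-lane plate at (278,152), with a knob on it. This is the blank panel.
- The blue look-alike on the bench at (388,293).

I choose the near-lane plate and will check it in a crop.

```bash
cat > h.py <<'E'
import numpy as np,cv2
from workcell import optics
def ray(n,uv,z,cm=None):
    c=cm or optics.camera_model(n);K=c["camera_matrix"];T=c["world_from_camera"]
    uv=np.atleast_2d(uv).astype(float)
    d=np.c_[(uv-[K[0,2],K[1,2]])/K[0,0],np.ones(len(uv))]@T[:3,:3].T
    o=T[:3,3]
    return o+d*((z-o[2])/d[:,2])[:,None]
E
python3 - <<'E'
import numpy as np,cv2
from h import *
f=np.load("pics/top0.npz");p=f["p"]
c=p[100:240,200:430]
cv2.imwrite("pics/crop0.png",cv2.resize(c[:,:,::-1],None,fx=3.4,fy=3.4,interpolation=cv2.INTER_CUBIC))
g=cv2.cvtColor(p,cv2.COLOR_RGB2GRAY)
print(p[195,300],p[220,300],p[152,260],p[195,350],p[235,300],p[150,180])
E
```

```text
[144 144 135] [77 76 75] [141 140 133] [106 107  99] [144 149 152] [145 150 147]
```

View pics/crop0.png

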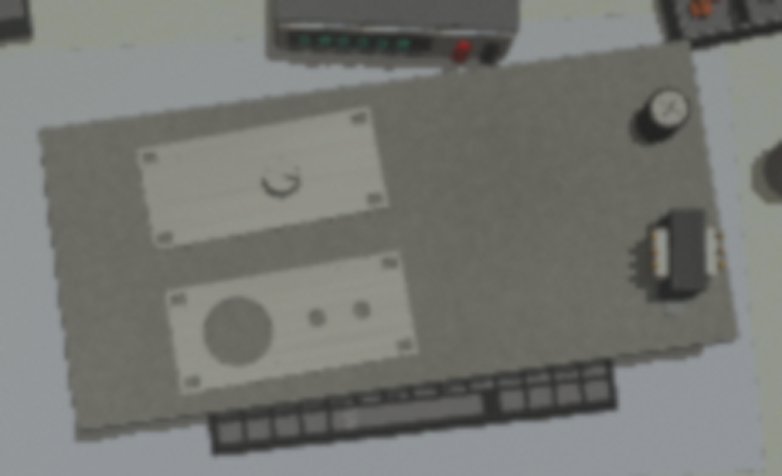

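The crop confirms it: the near plate has the large hole at crop (238,331) towards the open left end and two small holes at (317,317) and (362,309). Next I measure the panel and the riser.

```bash
cat >> h.py <<'E'
def quad(mask):
    cs,_=cv2.findContours(mask,cv2.RETR_EXTERNAL,cv2.CHAIN_APPROX_NONE)
    return cs
def measure(p):
    roi=np.zeros(p.shape[:2],np.uint8);roi[100:240,190:430]=1
    g=cv2.cvtColor(p,cv2.COLOR_RGB2GRAY)
    # riser: neutral-ish slightly yellow dark (b<r); panels bright
    m=((g>88)&(p[:,:,0].astype(int)-p[:,:,2]>=3)).astype(np.uint8)*roi
    pan=((g>124)&(p[:,:,0].astype(int)-p[:,:,2]>=3)).astype(np.uint8)*roi
    return m,pan
E
python3 - <<'E'
from h import *
p=np.load("pics/top0.npz")["p"]
m,pan=measure(p)
cv2.imwrite("pics/mask0.png",cv2.resize((m*110+pan*120)[100:240,190:430],None,fx=3,fy=3))
for name,mm,z in (("riser",m,.085),("pan",pan,.089)):
  for c in quad(mm):
    a=cv2.contourArea(c)
    if a>800:
        W=ray("top",c[:,0,:],z)[:,:2].astype(np.float32)
        r=cv2.minAreaRect(W);print(name,a,r);print(cv2.boxPoints(r))
E
```

```text
riser 853.5 ((0.5548962354660034, -0.41173458099365234), (0.04344404488801956, 0.37450850009918213), 88.10690307617188)
[[ 0.36702663 -0.42725885]
 [ 0.7413307  -0.43963063]
 [ 0.74276584 -0.3962103 ]
 [ 0.3684618  -0.38383853]]
riser 17998.5 ((0.6200326681137085, -0.0709085762500763), (0.3786218762397766, 0.614425539970398), 7.774931907653809)
[[ 0.39090163  0.20786966]
 [ 0.47402245 -0.40090758]
 [ 0.8491637  -0.3496868 ]
 [ 0.7660429   0.25909042]]
pan 1993.5 ((0.49599894881248474, -0.021162107586860657), (0.08795103430747986, 0.20060397684574127), 9.979228973388672)
[[ 0.4353073   0.07000181]
 [ 0.4700702  -0.12756716]
 [ 0.5566906  -0.11232603]
 [ 0.5219277   0.08524294]]
pan 1914.0 ((0.6183488965034485, 0.0024922117590904236), (0.08684500306844711, 0.19898532330989838), 10.52998161315918)
[[ 0.5574754   0.09237389]
 [ 0.59383994 -0.1032604 ]
 [ 0.6792224  -0.08738947]
 [ 0.64285785  0.10824482]]
```

View pics/mask0.png

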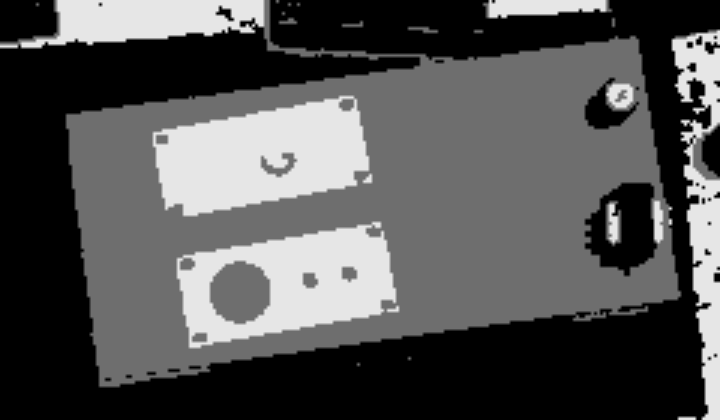

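```bash
cat >> h.py <<'E'
def riserfit(m):
    mm=cv2.morphologyEx(m,cv2.MORPH_OPEN,np.ones((5,5),np.uint8))
    # left edge: per row first mask pixel; far edge: per column first; 
    rows=np.arange(146,216);L=np.array([[np.flatnonzero(mm[r,195:])[0]+195-.5,r] for r in rows])
    cols=np.arange(225,268);F=np.array([[c,np.flatnonzero(mm[100:,c])[0]+99.5] for c in cols])
    cols2=np.arange(365,395);F=np.r_[F,[[c,np.flatnonzero(mm[100:,c])[0]+99.5] for c in cols2]]
    out=[]
    for q in (L,F):
        W=ray("top",q,.085)[:,:2].astype(np.float32)
        vx,vy,x,y=cv2.fitLine(W,cv2.DIST_HUBER,0,.01,.01).ravel()
        out.append((np.array([vx,vy]),np.array([x,y])))
    return out
E
python3 - <<'E'
from h import *
p=np.load("pics/top0.npz")["p"]
m,pan=measure(p)
(l,lp),(f,fp)=riserfit(m)
print(l,lp,f,fp)
al=np.degrees(np.arctan2(l[1],l[0])); af=np.degrees(np.arctan2(f[1],f[0]));print("end edge deg",al,"far edge deg",af)
if f[1]<0:f=-f
if l[0]<0:l=-l
yaw=np.radians((np.degrees(np.arctan2(l[1],l[0]))+np.degrees(np.arctan2(-f[0],f[1])))/2);print("yaw deg",np.degrees(yaw))
corner=np.linalg.solve(np.c_[l,-f],fp-lp)[0]*l+lp
X=np.array([np.cos(yaw),np.sin(yaw)]);Y=np.array([-X[1],X[0]])
O=corner-.13*X-.28*Y
print("corner",corner,"O",O,"X",X,"Y",Y)
for c in quad(pan):
  if cv2.contourArea(c)>800:
    W=ray("top",c[:,0,:],.089)[:,:2].astype(np.float32)
    r=cv2.minAreaRect(W);cc=np.array(r[0])-O
    print("panel riser frame x,y",cc@X,cc@Y,"deg",r[2], "front gap",.28-(cc@Y+.1))
    for b in cv2.boxPoints(r):print("   ",(b-O)@X,(b-O)@Y)
g=cv2.cvtColor(p,cv2.COLOR_RGB2GRAY)
# hole centre
hm=((g[180:212,255:285]<124)*255).astype(np.uint8)
cs,_=cv2.findContours(hm,cv2.RETR_LIST,cv2.CHAIN_APPROX_NONE)
for c in cs:
    if cv2.contourArea(c)>200 and cv2.contourArea(c)<700:
        (u,v),r=cv2.minEnclosingCircle(c);w=ray("top",[u+255,v+180],.087)[0,:2]-O;print("hole",r,w@X,w@Y)
E
```

```text
[0.98996115 0.14133969] [0.53694403 0.17492956] [0.09103915 0.9958473 ] [ 0.758986   -0.06458246]
end edge deg 8.125376 far edge deg 84.7766
yaw deg 1.450992
corner [0.7841079  0.21021788] O [ 0.6612398  -0.07298417] X [0.9996793  0.02532188] Y [-0.02532188  0.9996793 ]
panel riser frame x,y -0.16387563348701262 0.055989657813414806 deg 9.979228973388672 front gap 0.12401034218658522
    -0.22223939 0.14866117
    -0.19249043 -0.049724706
    -0.10551191 -0.03668185
    -0.1352608 0.16170402
panel riser frame x,y -0.040965948231037635 0.07653826089325699 deg 10.52998161315918 front gap 0.10346173910674303
    -0.09954397 0.16793254
    -0.068144895 -0.028559824
    0.017612066 -0.014856029
    -0.013786999 0.18163635
hole 10.284650802612305 -0.17041127942908238 0.1005423941353193
```

```bash
python3 - <<'E'
s=open('h.py').read().split("def riserfit")[0]
s+='''
def riserfit(m):
    mm=cv2.morphologyEx(m,cv2.MORPH_OPEN,np.ones((3,3),np.uint8))
    rows=np.arange(146,216);L=np.array([[np.flatnonzero(mm[r,195:])[0]+194.5,r] for r in rows])
    F=[]
    for c in list(range(222,275))+list(range(360,380)):
        v0=int(138-(c-213)*25/192)-4
        F.append([c,np.flatnonzero(mm[v0:,c])[0]+v0-.5])
    out=[]
    for q in (L,np.array(F)):
        W=ray("top",q,.085)[:,:2].astype(np.float32)
        vx,vy,x,y=cv2.fitLine(W,cv2.DIST_HUBER,0,.01,.01).ravel()
        out.append((np.array([vx,vy]),np.array([x,y])))
    (l,lp),(f,fp)=out
    if f[1]<0:f=-f
    if l[0]<0:l=-l
    a,b=np.arctan2(l[1],l[0]),np.arctan2(-f[0],f[1]);yaw=(a+b)/2
    corner=np.linalg.solve(np.c_[l,-f],fp-lp)[0]*l+lp
    X=np.array([np.cos(yaw),np.sin(yaw)]);Y=np.array([-X[1],X[0]])
    print("edge degs",np.degrees([a,b]),"corner",corner)
    return corner-.13*X-.28*Y,X,Y,yaw
'''
open('h.py','w').write(s)
E
python3 - <<'E'
from h import *
p=np.load("pics/top0.npz")["p"];d=np.load("pics/top0.npz")["d"]
m,pan=measure(p)
O,X,Y,yaw=riserfit(m);print("O",O,"yaw",np.degrees(yaw),X,Y)
for c in quad(pan):
  if cv2.contourArea(c)>800:
    W=ray("top",c[:,0,:],.089)[:,:2].astype(np.float32)
    r=cv2.minAreaRect(W);cc=np.array(r[0])-O
    print("panel riser x,y",cc@X,cc@Y,"deg",r[2],"front gap",.18-cc@Y,"world",r[0])
    for b in cv2.boxPoints(r):print("   ",(b-O)@X,(b-O)@Y)
for q in ((405,113),(415,201),(222,227)):
    w=ray("top",q,.085)[0,:2]-O;print(q,w@X,w@Y)
E
```

```text
edge degs [8.125376  7.7403774] corner [0.6615263  0.19271654]
O [ 0.571414   -0.10254563] yaw 7.9328766 [0.9904304  0.13801289] [-0.13801289  0.9904304 ]
panel riser x,y -0.06346137897009818 0.09101296774115397 deg 9.979228973388672 front gap 0.08898703225884602 world (0.49599894881248474, -0.021162107586860657)
    -0.11099045 0.18968071
    -0.10382725 -0.010795331
    -0.015932344 -0.007654776
    -0.023095474 0.19282125
panel riser x,y 0.060982331337552154 0.09755505567128475 deg 10.52998161315918 front gap 0.08244494432871524 world (0.6183488965034485, 0.0024922117590904236)
    0.013096188 0.19497794
    0.022112696 -0.0038029943
    0.10886847 0.0001321761
    0.099851966 0.19891311
(405, 113) 0.12284413639012041 -0.2869468380799089
(415, 201) -0.1346515778114128 -0.2724922213895301
(222, 227) -0.13051718310936586 0.28135972163426615
```

Everything is consistent: riser yaw is 7.9°, the panel is skewed +2.05°, and its front edge is 89 mm short, so the push is about 130 mm. I'll move over the bare board behind the panel with the gripper half open.

```bash
python3 -m creep '[[[0.034,-0.0163,0,0,0,0,0],[0.034,-0.0163,0,0,0,0,0],[0.034,-0.0163,0,0,0,0,0],[0.034,-0.0163,0,0,0,0,0],[0.034,-0.0163,0,0,0,0,0],[0.034,-0.0163,0,0,0,0,0],[0.034,-0.0163,0,0,0,0,0],[0.034,-0.0163,0,0,0,0,0],[0.034,-0.0163,0,0,0,0,0],[0.034,-0.0163,0,0,0,0,0],[0.034,-0.0163,0,0,0,0,0],[0.034,-0.0163,0,0,0,0,0],[0,0,0,0,0,0,0]]]'
python3 -m creep '[[[0,0,0,0,0,-7.43,0],[0,0,0,0,0,-7.43,0],[0,0,0,0,0,-7.43,0],[0,0,0,0,0,-7.43,0],[0,0,0,0,0,-7.43,0],[0,0,0,0,0,-7.43,0],[0,0,0,0,0,-7.43,0],[0,0,0,0,0,-7.43,0],[0,0,0,0,0,-7.43,0],[0,0,0,0,0,-7.43,0],[0,0,0,0,0,0,0],[0,0,0,0,0,0,0]]]'
cat >> h.py <<'E'
O=np.array([0.571414,-0.102546]);X=np.array([0.99043,0.138013]);Y=np.array([-0.138013,0.99043])
def st():
    from workcell import sensors
    s=sensors.sense();q=s["eef_pos"][:2]-O;R=s["eef_rot"]
    print("t",s["time_s"],"tcp",s["eef_pos"],"riser xy",q@X,q@Y,"open",s["opening"],"F",s["force"])
    print("toolx in riser",R[:2,0]@X,R[:2,0]@Y,"tooly",R[:2,1]@X,R[:2,1]@Y,"z",R[:,2])
E
python3 -c "from h import *;st()"
```

```text
time_s: 1.4
eef_pos: [0.5174, -0.1585, 0.2049]
eef_rot: [[0.915, 0.403, -0.0], [0.403, -0.915, 0.001], [-0.0, -0.001, -1.0]]
force: [-0.6, -0.3, -0.2]
opening: 0.0468
time_s: 2.6
eef_pos: [0.5155, -0.1618, 0.2053]
eef_rot: [[-0.133, 0.991, -0.0], [0.991, 0.133, 0.0], [0.0, -0.0, -1.0]]
force: [-0.0, 0.0, -0.3]
opening: 0.0469
t 2.6 tcp [ 0.51545642 -0.16175341  0.20528591] riser xy -0.06359345474323022 -0.05091791988974839 open 0.04694049791321 F [-0.00671147  0.00621243 -0.33312458]
toolx in riser 0.004914389141168263 0.9999874967994548 tooly 0.9999874555373045 -0.004914333053454152 z [-3.52766062e-04  1.21725174e-04 -9.99999930e-01]
```

```bash
python3 -m creep '[[[0,0.001,0.02,0,0,-0.28,0],[0,0,0.02,0,0,0,0],[0,0,0.02,0,0,0,0],[0,0,0.02,0,0,0,0],[0,0,0.02,0,0,0,0],[0,0,0.010,0,0,0,0],[0,0,0.004,0,0,0,0],[0,0,0,0,0,0,0],[0,0,0,0,0,0,0]]]'
python3 - <<'E'
from h import *
st()
for n in ("side","wrist"):
    p,d=optics.grab_frame(n);cv2.imwrite(f"pics/{n}1.png",p[:,:,::-1])
E
```

```text
time_s: 3.5
eef_pos: [0.5171, -0.1615, 0.0923]
eef_rot: [[-0.142, 0.99, 0.001], [0.99, 0.142, -0.0], [-0.001, 0.001, -1.0]]
force: [0.2, -0.1, -0.8]
opening: 0.0469
t 3.5 tcp [ 0.51711319 -0.16150592  0.09230541] riser xy -0.06191838847349501 -0.05090145741166538 open 0.046923487449347455 F [ 0.21490895 -0.13778739 -0.80406894]
toolx in riser -0.0035964615274808607 0.9999929386637025 tooly 0.9999925574964801 0.003597095854158776 z [ 1.13221811e-03 -4.45153509e-04 -9.99999260e-01]
```

View pics/wrist1.png

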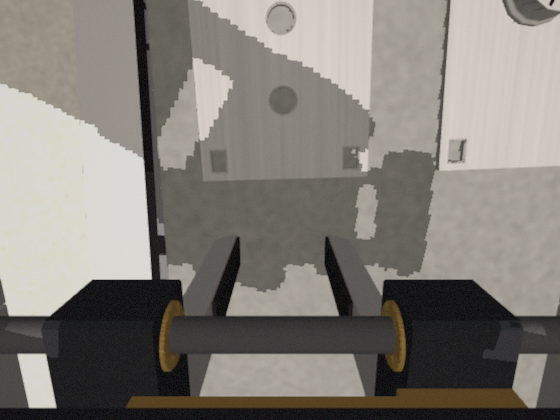

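View pics/side1.png

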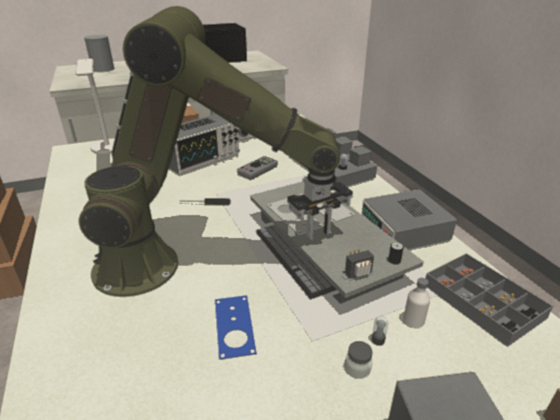

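The wrist view shows the fingertips at (238,238) and (328,238), on bare board and well centred behind the panel's rear edge (row ~180, columns 203–367). I'll lower to just above the board.

```bash
python3 -m creep '[[[0,0,0.002,0,0,0.4,0],[0,0,0.002,0,0,0,0],[0,0,0.0015,0,0,0,0],[0,0,0,0,0,0,0],[0,0,0,0,0,0,0]]]'; python3 -c "from h import *;st()"
```

```text
time_s: 4.1
eef_pos: [0.5167, -0.1613, 0.0859]
eef_rot: [[-0.135, 0.991, -0.0], [0.991, 0.135, 0.0], [0.0, -0.0, -1.0]]
force: [-0.4, -0.6, -0.4]
opening: 0.0473
t 4.1 tcp [ 0.51673254 -0.16130952  0.08592047] riser xy -0.06226828584430556 -0.050654403316054655 open 0.047315231279711475 F [-0.41103787 -0.56693242 -0.38408118]
toolx in riser 0.002763168462126592 0.999995767614139 tooly 0.9999957674826284 -0.0027631656028788264 z [-6.13428358e-05  4.42899529e-05 -9.99999997e-01]
```

```bash
python3 -m creep '[[[0.006,0,-0.0007,0,0,0,0],[0.008,0,0,0,0,0,0],[0.008,0,0,0,0,0,0],[0.005,0,0,0,0,0,0],[0.005,0,0,0,0,0,0],[0.005,0,0,0,0,0,0],[0.005,0,0,0,0,0,0],[0.005,0,0,0,0,0,0],[0.005,0,0,0,0,0,0],[0,0,0,0,0,0,0]]]'; python3 - <<'E'
from h import *
st()
p,d=optics.grab_frame("wrist");cv2.imwrite("pics/wrist2.png",p[:,:,::-1])
E
```

```text
time_s: 5.1
eef_pos: [0.5096, -0.1092, 0.0866]
eef_rot: [[-0.136, 0.991, -0.0], [0.991, 0.136, 0.0], [0.0, -0.0, -1.0]]
force: [-1.1, -0.7, -0.6]
opening: 0.0473
t 5.1 tcp [ 0.5096358  -0.10921517  0.0866401 ] riser xy -0.06210741815530406 0.0019208520326978284 open 0.04733727423618347 F [-1.12304147 -0.74124888 -0.56816473]
toolx in riser 0.0023357149828215017 0.9999968404186313 tooly 0.9999968586378307 -0.002335712106444211 z [-4.10856405e-05  1.87621162e-04 -9.99999982e-01]
```

View pics/wrist2.png

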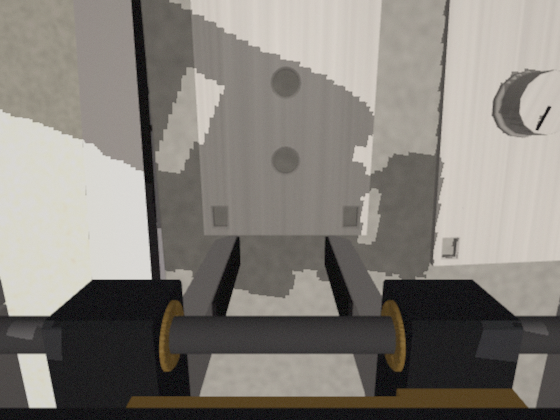

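The rear edge is at row ~235, square against both fingertips, and the panel has straightened. I'll keep pushing and stop slightly short to measure.

```bash
python3 -m creep '[[[0.005,0,0,0,0,0,0],[0.005,0,0,0,0,0,0],[0.005,0,0,0,0,0,0],[0.005,0,0,0,0,0,0],[0.005,0,0,0,0,0,0],[0.005,0,0,0,0,0,0],[0.005,0,0,0,0,0,0],[0.005,0,0,0,0,0,0],[0.005,0,0,0,0,0,0],[0.005,0,0,0,0,0,0],[0.005,0,0,0,0,0,0],[0.005,0,0,0,0,0,0],[0.005,0,0,0,0,0,0],[0.005,0,0,0,0,0,0],[0.005,0,0,0,0,0,0],[0.005,0,0,0,0,0,0],[0.005,0,0,0,0,0,0],[0.005,0,0,0,0,0,0],[0.004,0,0,0,0,0,0],[0,0,0,0,0,0,0]]]'; python3 - <<'E'
from h import *
st()
for n in("top","wrist"):
    p,d=optics.grab_frame(n);cv2.imwrite(f"pics/{n}3.png",p[:,:,::-1])
    if n=="top":cv2.imwrite("pics/crop3.png",cv2.resize(p[100:240,190:430,::-1],None,fx=3.3,fy=3.3))
E
```

```text
time_s: 7.15
eef_pos: [0.4969, -0.0161, 0.0867]
eef_rot: [[-0.136, 0.991, -0.0], [0.991, 0.136, 0.0], [0.0, -0.0, -1.0]]
force: [1.4, -1.8, -0.7]
opening: 0.0469
t 7.15 tcp [ 0.4969116  -0.01614579  0.08666485] riser xy -0.06186505717500786 0.09585566427314517 open 0.04694605226803987 F [ 1.35596167 -1.75706712 -0.67348994]
toolx in riser 0.0023450730863803244 0.9999968182000877 tooly 0.9999968368394903 -0.002345072367209049 z [-3.01169087e-05  1.90786608e-04 -9.99999981e-01]
```

View pics/crop3.png

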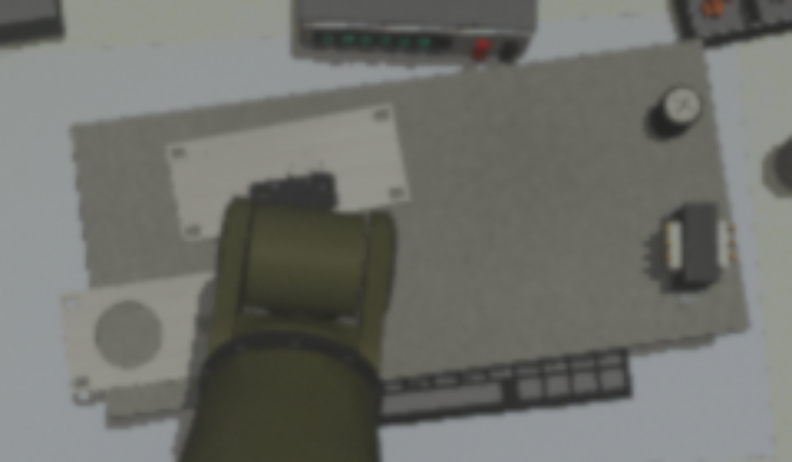

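View pics/wrist3.png

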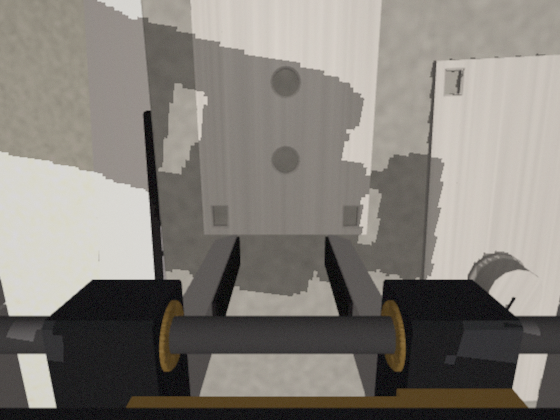

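The panel overhangs (front corners at crop (62,293) and (80,402)) and is square against the fingers. Now I measure the overhang.

```bash
cat >> h.py <<'E'
def panelfront(p):
    g=cv2.cvtColor(p,cv2.COLOR_RGB2GRAY)
    # hole: dark disc in bright plate
    roi=g[185:216,211:242]
    cs,_=cv2.findContours((roi<124).astype(np.uint8),cv2.RETR_LIST,cv2.CHAIN_APPROX_NONE)
    for c in cs:
        a=cv2.contourArea(c)
        if 200<a<700:
            M=cv2.moments(c);u=M['m10']/a+211;v=M['m01']/a+185
            w=ray("top",[u,v],.087)[0,:2]-O;print("hole px",u,v,"area",a,"riser",w@X,w@Y,"=> front past end",w@Y+.055-.28)
    # front edge via intensity crossing plate/bench: warm (r-b) vs bluish mat
    E=[]
    for r in range(193,217):
        s=p[r,195:240,0].astype(int)-p[r,195:240,2]
        k=np.flatnonzero((s[:-2]>=3)&(s[1:-1]>=3)&(s[2:]>=3))
        if len(k):E.append([195+k[0]-.5,r])
    W=ray("top",E,.089)[:,:2]-O
    pr=np.c_[W@X,W@Y-.28];print("edge median past end",np.median(pr[:,1]),"fit deg",np.degrees(np.polyfit(pr[:,0],pr[:,1],1)[0]));print(np.round(pr[::3],4).tolist())
E
python3 - <<'E'
from h import *
panelfront(cv2.imread("pics/top3.png")[:,:,::-1])
E
```

```text
hole px 228.49944444444444 200.92666666666668 area 300.0 riser -0.059578096171633496 0.2532190618172379 => front past end 0.028219061817237878
edge median past end 0.0279442729723679 fit deg -0.8145706354835625
[[-0.0293, 0.0265], [-0.0378, 0.0275], [-0.0463, 0.0286], [-0.0548, 0.0297], [-0.0638, 0.028], [-0.0723, 0.0291], [-0.0811, 0.0273], [-0.0896, 0.0284]]
```

Overhang is about 28 mm by camera and about 24 mm by kinematics. I push another 14 mm, back off, and rise.

```bash
python3 -m creep '[[[0.004,0,0,0,0,0,0],[0.004,0,0,0,0,0,0],[0.004,0,0,0,0,0,0],[0.002,0,0,0,0,0,0],[0,0,0,0,0,0,0],[0,0,0,0,0,0,0]]]'
python3 -m creep '[[[-0.005,0,0,0,0,0,0],[-0.01,0,0,0,0,0,0],[-0.015,0,0,0,0,0,0],[0,0,-0.02,0,0,0,0],[0,0,-0.03,0,0,0,0],[0,0,-0.03,0,0,0,0],[0,0,-0.03,0,0,0,0],[-0.04,0,0,0,0,0,0],[-0.04,0,0,0,0,0,0],[-0.04,0,0,0,0,0,0],[-0.04,0,0,0,0,0,0],[-0.04,0,0,0,0,0,0],[0,0,0,0,0,0,0],[0,0,0,0,0,0,0]]]'
python3 - <<'E'
from h import *
st()
p,d=optics.grab_frame("top");cv2.imwrite("pics/top4.png",p[:,:,::-1]);cv2.imwrite("pics/crop4.png",cv2.resize(p[100:240,190:430,::-1],None,fx=3.3,fy=3.3))
panelfront(p)
p,d=optics.grab_frame("side");cv2.imwrite("pics/side4.png",p[:,:,::-1])
E
```

```text
time_s: 7.85
eef_pos: [0.4951, -0.0027, 0.0866]
eef_rot: [[-0.135, 0.991, -0.0], [0.991, 0.135, 0.0], [0.0, -0.0, -1.0]]
force: [0.1, 0.7, 0.9]
opening: 0.0472
time_s: 9.25
eef_pos: [0.5257, -0.232, 0.1962]
eef_rot: [[-0.133, 0.991, -0.001], [0.991, 0.133, 0.0], [0.001, -0.001, -1.0]]
force: [-0.2, 0.3, -0.1]
opening: 0.0472
t 9.25 tcp [ 0.52565532 -0.2320045   0.19619765] riser xy -0.06318772449975389 -0.12190429225125152 open 0.04720291045208572 F [-0.2281295   0.3032132  -0.09768422]
toolx in riser 0.004847769917883775 0.9999876910836933 tooly 0.9999876763113943 -0.004847464143011229 z [-6.34450882e-04  4.57968593e-04 -9.99999694e-01]
hole px 224.65283540802213 200.9356846473029 area 241.0 riser -0.05805453263275537 0.26406702340493476 => front past end 0.03906702340493473
edge median past end 0.04151129852553226 fit deg -2.521227263103344
[[-0.0289, 0.0293], [-0.0358, 0.0416], [-0.0443, 0.0427], [-0.0532, 0.041], [-0.0618, 0.042], [-0.0707, 0.0403], [-0.0791, 0.0414], [-0.0876, 0.0425]]
```

View pics/crop4.png

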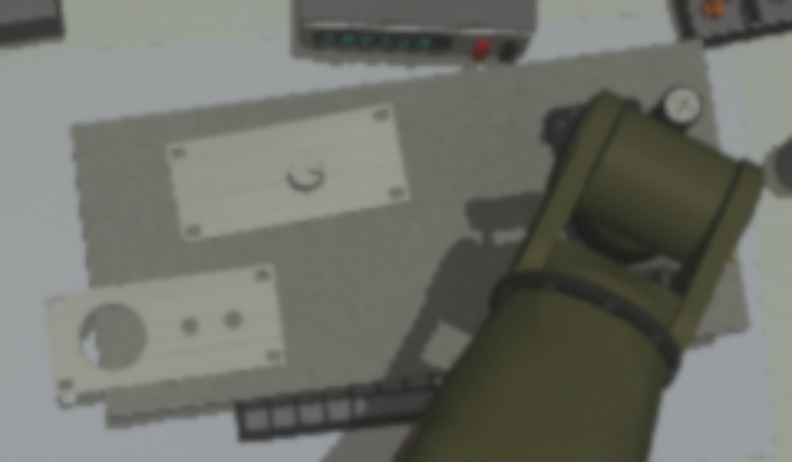

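View pics/side4.png

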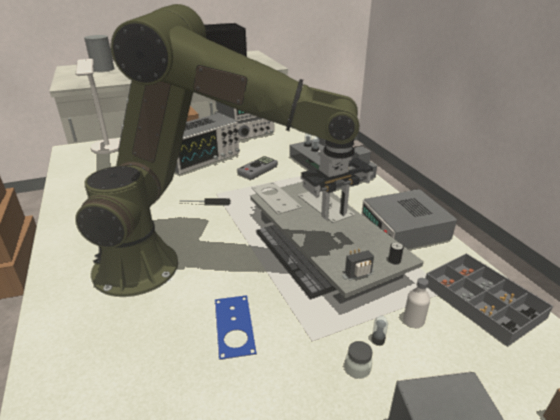

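The panel is flat and straight, with its front corners at crop (45,297) and (65,402), about 37–42 mm past the end. The blank panel, knob and the rest are in place, and the gripper is clear at z ≈ 0.196. Handing in.

```bash
python3 -c "
from workcell import ctrl
print(ctrl.hand_in())"
```

```text
the job is handed in; nothing more can be done
None
```

I pushed the meter panel about 13 cm along the riser with two half-open fingertips on its rear edge. I then backed off, rose clear, and handed the job in after about 9.4 s on the robot's clock.

**Overhang:** the last checks put the front edge past the open end by 41.5 mm (front edge in the top picture), 39 mm (hole centre) and about 37.5 mm (tool position). These disagree by about 4 mm, but all lie within 27–55 mm. The hole reading is slightly off because part of the hole now looks onto the mat instead of the riser.

**Angle:** the wrist view during the push showed the rear edge square against both fingertips, and they were within about 0.2° of the riser's line. The last edge fit read −2.5°, but one bad point at the corner skewed it; the fit before the last push gave −0.8°. All are within the 0.12 rad limit (about 6.9°).

**Everything else:** the blank panel, knob and other things looked unmoved in the last top and side pictures, though I checked this by eye and the arm hid the transformer from above. The gripper was about 11 cm above the board and touching nothing.

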